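Fill the ward kit tote and hold the code reader over its label

TASK

Finish the ward kit: stand the jar with the red cap and the tall green-banded carton upright on the floor of the blue tote, side by side in the free gap next to the flat box, and let go of them. Then take the code reader out of its dock, carry it over the bottle rack without bumping the rack, and hold it upright, window down, about 2 cm above the middle of the tote's code label, its long side lined up with the label's long side and never touching the tote. Finish while still holding the reader there, and leave the other bottle, jar and bowl where they are.

Things in the scene. Friction and masses are not known exactly. Their poses are not given: they have to be found in the camera images.
- tote: Blue kit tote, fixed to the table. Origin: underside, centre of the open compartment. Compartment inside 108 (tote x) by 106 (tote y) mm, centred on the origin, floor top 5 mm above the underside, walls 5 mm thick, rim 45 mm above the table. On the tote's -y side a solid flat deck, 118 by 50 mm, y from -58 to -108 mm, its top level with the rim (45 mm), carries the code label. Yaw within 0.3 rad of the world axes.
- tote_gap (a point): Centre of the free gap in the compartment, on its floor (tote frame -26.5, 0, 5 mm; axes as the tote). The gap is 55 mm wide along x (near wall to flat box) and 106 mm long along y.
- tote_label (a point): Centre of the top face of the code label on the deck (tote frame 0, -83, 46 mm; axes as the tote, z up): white card with black bars, 76 mm long along x, 38 mm along y.
- flatbox: Flat white box with an orange band, loose, already lying in the compartment against its +x wall; 52 (x) by 102 (y) by 36 mm high, origin at the centre of its underside. It stays there.
- jar: Round white jar with a yellow label and red cap, loose, standing; 46 mm diameter to 66 mm height, then the cap of 44 mm diameter up to 90 mm. About 120 g. Origin: centre of underside.
- carton: White square carton with a green band, loose, standing; 42 by 42 by 95 mm high, about 90 g. Origin: centre of underside; x and y axes square to its sides.
- scanner: Code reader, loose, standing upright, nose down in the dock; about 200 g. Nose 54 (x) by 38 (y) mm from 0 to 34 mm height, grey handle 42 (x) by 28 (y) mm from 31 to 125 mm height. Origin: centre of its underside, which is the reading window; z up along the handle; x is its long side.
- dock: White charging dock, fixed; base 86 by 70 mm, rim 22 mm high, pocket 62 by 46 mm with its floor 6 mm above the table, in which the reader's nose stands loosely. Origin: underside centre; x along its long side.
- rack: Rack with four bottles between dock and tote, all fixed; 280 mm long along its x, 60 mm wide, 120 mm high at the bottle caps. Origin: underside centre.
- gel_bottle: Bystander: clear bottle with blue cap, 60 mm diameter, 120 mm high. Origin: underside centre.
- amber_jar: Bystander: small amber jar, 40 mm diameter, 60 mm high. Origin: underside centre.
- bowl: Bystander: steel bowl, 100 mm wide, 45 mm high. Origin: underside centre.

How it is judged:
By the outcome, as a careful person would: the job done as asked, in the order asked, and still so for the second after the job is handed in, while the arm keeps its last pose, push and grip.
It also fails if it takes over 72 s, if anything falls off the work surface, if the arm or the gripper's body presses on something with over 40 N, if the wrist force passes 120 N, or if a joint passes its speed limit or range.

ROBOT

A 6-joint arm with a two-finger parallel gripper is mounted at the origin on the work surface. World frame = base frame: x ahead of the robot, y to its left, z up, the work surface at z = 0. Lengths are in m, angles in degrees, forces in N, time in s.
With the tool pointing down it reaches from about 0.25 to 0.725 m from the base axis. Payload 9.7 kg.
Tool frame: the origin (TCP) lies at the very end of the fingers, on their centre line; the grasp point (between the pads) lies 19 mm behind it; z points along the fingers, y is the line along which they close (so a half turn about z gives the same grasp; the last joint's range is limited). The gripper opens to 85 mm and grips with 20 to 120 N. Pads are 22 mm wide; open, the fingers measure 114 mm over their backs; the gripper's body (76 mm by 85 mm) begins 54 mm behind the grasp point. The pads swing forward as they close: fully open they stand 13 mm farther back than shut.
Start: joints at [63.77, 4.979, 10.078, 95.1, 0, 90], TCP at [0.243, 0.493, 0.231] pointing down, gripper open.
Joint ranges: [-179.16, 179.16], [-48.56, 103.87], [-65.8, 70.77], [-126.05, 130.52], [-82.76, 87.17], [-180, 180]. Speed limits (degrees/s): [127.2, 127.2, 147.25, 180, 180, 180].

INTERFACE

Orientations are given as [roll, pitch, yaw] about the fixed x, y, z axes, in that order (R = Rz(yaw) Ry(pitch) Rx(roll)).
In Python, from workcell import telemetry, optics, workorder gives the robot as it stands.
- The arm moves only by the shell command python3 -m handwheel 'ROWS' [FORCE]. ROWS is JSON, a list of rows, each an object of numbers: "tx", "ty", "tz": the shift along the tool's x, y, z in m; "ax", "ay", "az": the turn, a rotation vector about the tool's x, y, z in degrees; "jaw": the gripper command: -1 is shut, 1 is fully open, values between are in proportion. A call has exactly 10 rows; each row shifts and turns the commanded pose from where the row before left it, along the tool's axes as they then stand; what a row does not reach is not made up. A row lasts 1/8 s, in which the tool goes at most 62.5 mm and 10.7 degrees, less where a joint would pass 70% of its speed; a pose out of reach is approached as far as the arm can. A call is refused whole if a number of a shift passes 0.0625 or a number of a turn 10.7, either way. A call with a gripper value outside its range is refused whole. The fingers move at their own pace and stop on an object; FORCE is the grip in N (left out, the last holds). Time passes only in rows, so rows that do not move let the fingers close, or fill a call up. It gives the time, the measured TCP pose, the force, the opening and the grip force at its end, in the units of the state.
- telemetry.get_obs(): the state, without advancing time (a new reading comes with each control period).
- optics.camera(name): name is "side" or "top"; returns a dict with "color" (480x640x3 uint8, red, green, blue), "K" (3x3 intrinsics, pixels), "extrinsics" (4x4, takes a point from camera to world coordinates). Camera axes: x right, y down, z forward; pixel columns grow to the right and rows downward; lengths in m; the calibration is good to about 2 mm. A picture is of the moment at which its call begins. There is no depth.
- workorder.job_done(): hands the job in; it is judged then, once.
The state is a dict: "time": time; "q": joint angles; "qd": joint speeds; "joint_efforts": joint torques, N m; "ee_pos": TCP position; "tcp_rot": TCP orientation; "wrist_force": force on the tool from outside, world axes, zero at the start; "torque": the same for the moment, N m; "opening": finger opening in m; "grasp_force": force on a finger pad.
Only numpy, scipy, OpenCV 4.12 (cv2) and the standard library are available. Lean on these libraries where they do the work, as an engineer would, in place of code of your own. Each camera call takes 0.05 s, during which the arm holds its last target. There are 200 camera calls.

## Working session

There is one attempt and no reset: what is moved stays moved. The work goes in short steps, Python scripts to look and compute and a shell command to move; the robot and the scene stay as the last step left them, time stands still between calls to the robot, and variables do not carry over. Pictures are saved under pics/ and viewed, at most 10 in all, crops included, and the job is handed in when it is done.

```bash
mkdir -p pics; ls; python3 - <<'E'
from workcell import telemetry, optics
import cv2,json
print(telemetry.get_obs())
for n in("top","side"):
    c=optics.camera(n); cv2.imwrite(f"pics/{n}0.png",c["color"][:,:,::-1]); print(n,c["K"],c["extrinsics"])
E
```

```text
pics
{'time': 0.0, 'q': array([6.37720752e+01, 5.01156711e+00, 1.00357259e+01, 9.50992544e+01,
       1.63960639e-03, 8.99990931e+01]), 'qd': array([-0.06934218, -0.00618602, -0.06593785,  0.02828067,  0.01979272,
        0.02269967]), 'joint_efforts': array([-1.35413182e-03, -5.20394862e+01,  4.64797533e+01,  1.65941130e-02,
       -7.54027292e-05,  8.50720667e-07]), 'ee_pos': array([0.24296468, 0.49318099, 0.23058997]), 'tcp_rot': array([-1.79924904e+02, -1.64079358e-03,  1.53772980e+02]), 'wrist_force': array([ 0.28272537, -0.14931373, -0.4388108 ]), 'torque': array([-0.00336192, -0.03761714,  0.03380199]), 'grasp_force': 0.0, 'opening': 0.08522610139734875}
top [[490.78114126   0.         315.44953563]
 [  0.         490.78114126 235.751623  ]
 [  0.           0.           1.        ]] [[ 0.02478572 -0.98737752  0.15643308  0.43529644]
 [-0.99952731 -0.02732341 -0.0140924   0.00493991]
 [ 0.0181888  -0.15600984 -0.98758802  1.10082   ]
 [ 0.          0.          0.          1.        ]]
side [[462.33460912   0.         322.99242234]
 [  0.         462.33460912 236.08032891]
 [  0.           0.           1.        ]] [[-0.94662061 -0.20050914  0.25239951  0.35784761]
 [-0.32231768  0.57769968 -0.74991626  0.65426952]
 [ 0.00455395 -0.79123901 -0.61149006  0.5932901 ]
 [ 0.          0.          0.          1.        ]]
```

View pics/top0.png

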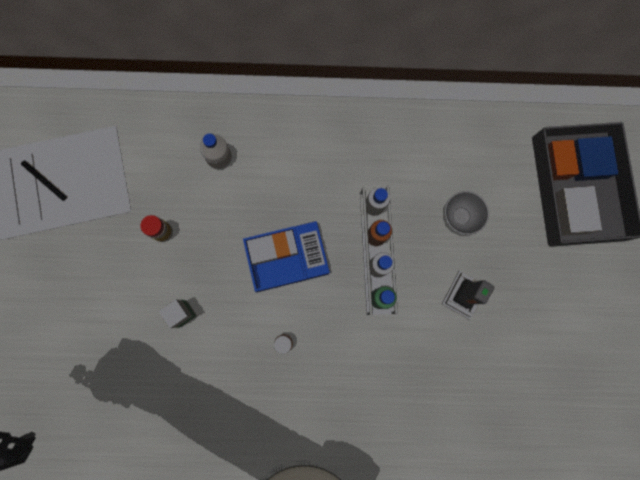

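View pics/side0.png

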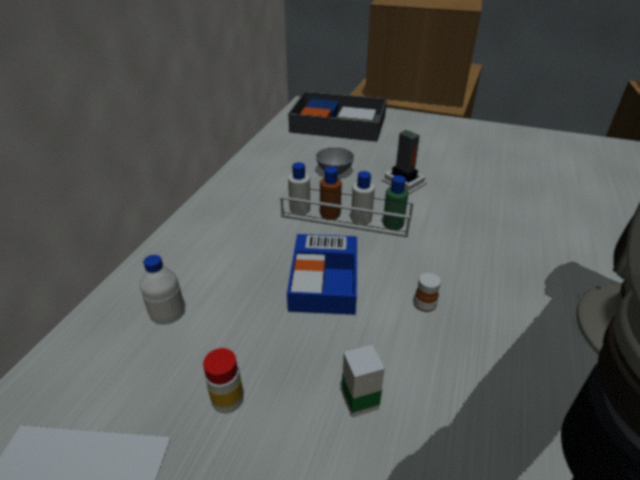

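The top view shows the jar cap at about (153,226), the carton at (178,313), the tote at (287,256), its label at (313,250) and the reader at (475,292). The side view shows the jar at (223,380), the carton at (362,378) and the reader at (407,150). I'll enlarge these.

```bash
python3 - <<'E'
import cv2,numpy as np
def m(f,cs,o):
    im=cv2.imread(f); t=[]
    for (x,y) in cs:
        c=cv2.resize(im[y:y+75,x:x+100],None,fx=4,fy=4,interpolation=cv2.INTER_CUBIC)
        c=cv2.convertScaleAbs(c,alpha=1.4)
        for i in range(0,100,10): cv2.line(c,(4*i,0),(4*i,8 if (x+i)%50 else 20),(0,255,255),1)
        for i in range(0,75,5): cv2.line(c,(0,4*i),(8 if (y+i)%50 else 20,4*i),(0,255,255),1)
        t.append(c)
    cv2.imwrite(o,np.vstack([np.hstack(t[:2]),np.hstack(t[2:])]))
m("pics/top0.png",[(110,190),(140,280),(240,220),(420,260)],"pics/topm.png")
m("pics/side0.png",[(170,340),(310,340),(270,230),(360,125)],"pics/sidem.png")
E
```

```text
(no output)
```

View pics/topm.png

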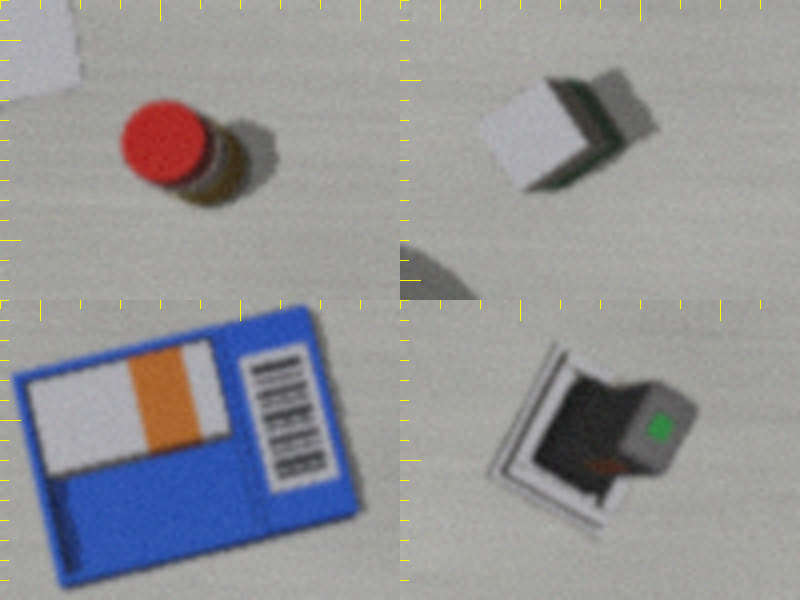

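View pics/sidem.png

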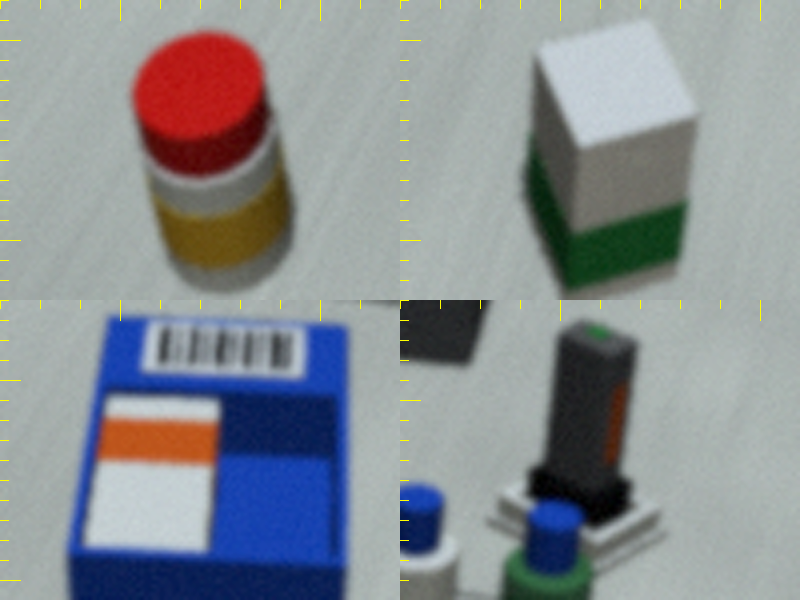

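```bash
cat >h.py <<'E'
import numpy as np
K={"top":(490.78,315.45,235.75),"side":(462.33,322.99,236.08)}
E={"top":np.array([[.02478572,-.98737752,.15643308,.43529644],[-.99952731,-.02732341,-.0140924,.00493991],[.0181888,-.15600984,-.98758802,1.10082]]),
"side":np.array([[-.94662061,-.20050914,.25239951,.35784761],[-.32231768,.57769968,-.74991626,.65426952],[.00455395,-.79123901,-.61149006,.5932901]])}
def P(n,uv,z):
    f,cx,cy=K[n];out=[]
    for u,v in np.atleast_2d(uv):
        d=E[n][:,:3]@[(u-cx)/f,(v-cy)/f,1];o=E[n][:,3]
        out.append((o+d*(z-o[2])/d[2])[:2])
    return np.array(out)
E
python3 - <<'E'
from h import *
np.set_printoptions(precision=4,suppress=True)
D={"jar":(.09,[(151,225.5)],[(219.75,361.5)]),
"carton":(.095,[(176.75,299.5),(187.75,315.5),(171.5,328),(160.5,312)],[(344.25,352.5),(372,345.5),(384.25,368),(355,377)]),
"tote":(.045,[(243.75,238.75),(316.75,221.75),(329.5,273.25),(256.25,291.25)],[(287.5,293),(296.75,234.5),(357,236.75),(356.25,297)]),
"label":(.046,[(299.5,234.25),(316,230.75),(325,264.25),(308.25,268)],[(306.25,235),(346.75,236.25),(346,249.5),(305,248)]),
"handle":(.131,[(484.25,280.5),(494.25,287),(484.75,303),(474.75,297.5)],[(400,134.25),(404.5,130),(419.5,135),(414.5,138.75)]),
"caps":(.12,[(381,194),(388,297)],[(299,170),(398,184)]),
"gel":(.12,[(209,140)],[(153,263)])}
for k,(z,a,b) in D.items():
    for n,p in(("top",a),("side",b)):
        q=P(n,p,z); e=np.roll(q,-1,0)-q
        print(k,n,"c",q.mean(0),"len",np.hypot(*e.T),"ang",np.degrees(np.arctan2(e[:,1],e[:,0]))); 
E
```

```text
jar top c [0.6075 0.333 ] len [0.] ang [0.]
jar side c [0.6069 0.3371] len [0.] ang [0.]
carton top c [0.4278 0.2712] len [0.0396 0.04   0.0394 0.0402] ang [-142.3097  129.619    37.9572  -50.1271]
carton side c [0.4273 0.2775] len [0.0397 0.0384 0.0408 0.0401] ang [-143.913   128.1789   38.4477  -53.4624]
tote top c [0.5565 0.051 ] len [0.163  0.116  0.1614 0.117 ] ang [ -75.0748 -164.9063  105.2863   15.8731]
tote side c [0.556  0.0562] len [0.1609 0.1171 0.1634 0.1148] ang [ -74.1343 -164.3598  105.0362   14.3943]
label top c [ 0.5726 -0.0037] len [0.0368 0.0758 0.037  0.076 ] ang [ -76.2752 -163.7358  104.1623   16.0547]
label side c [ 0.5724 -0.0011] len [0.0786 0.0406 0.0767 0.04  ] ang [-163.7529  104.4977   15.814   -72.9126]
handle top c [ 0.4856 -0.346 ] len [0.0231 0.0376 0.0221 0.0394] ang [-122.2673  148.1143   62.2792  -30.2582]
handle side c [ 0.484  -0.3378] len [0.0265 0.0404 0.0242 0.0375] ang [-101.838   158.1801   72.0769  -18.8669]
caps top c [ 0.5763 -0.1491] len [0.2105 0.2105] ang [-175.9734    4.0266]
caps side c [ 0.5696 -0.1263] len [0.2036 0.2036] ang [-176.4433    3.5567]
gel top c [0.786  0.2172] len [0.] ang [0.]
gel side c [0.7806 0.2251] len [0.] ang [0.]
```

```bash
cat >>h.py <<'E'
def go(x,y,z,psi):
    from workcell import telemetry
    o=telemetry.get_obs();p=o["ee_pos"];c=o["tcp_rot"]
    a=np.radians(psi);d=np.array([x,y,z])-p
    print("t",round(o["time"],2),"p",p.round(4),"rpy",c.round(2),"open",round(o["opening"],4),"F",o["wrist_force"].round(1))
    print("az",round((c[2]-psi+180)%360-180,2),"then tx",round(d[0]*np.cos(a)+d[1]*np.sin(a),4),"ty",round(d[0]*np.sin(a)-d[1]*np.cos(a),4),"tz",round(-d[2],4))
E
python3 -c "
from h import *
go(.6072,.335,.13,105.2)"
```

```text
t 0.1 p [0.243  0.4932 0.2307] rpy [-179.93    0.    153.77] open 0.0853 F [-1.2  0.2 -0.1]
az 48.57 then tx -0.2481 ty 0.31 tz 0.1007
```

```bash
python3 -m handwheel '[{"az":9.7},{"az":9.7},{"az":9.7},{"az":9.7},{"az":9.7},{"tx":-0.035,"ty":0.044},{"tx":-0.035,"ty":0.044},{"tx":-0.035,"ty":0.044},{"tx":-0.035,"ty":0.044},{"tx":-0.035,"ty":0.044}]' 30
python3 -c "
from h import *
go(.6072,.335,.13,105.2)"
```

```text
t 0.1 p [0.243  0.4932 0.2307] rpy [-179.93    0.    153.77] open 0.0853 F [-1.2  0.2 -0.1]
az 48.57 then tx -0.2481 ty 0.31 tz 0.1007$[0]: bad value
```

```bash
python3 -m handwheel '[{"tx":0,"ty":0,"tz":0,"ax":0,"ay":0,"az":9.7,"jaw":1},{"tx":0,"ty":0,"tz":0,"ax":0,"ay":0,"az":9.7,"jaw":1},{"tx":0,"ty":0,"tz":0,"ax":0,"ay":0,"az":9.7,"jaw":1},{"tx":0,"ty":0,"tz":0,"ax":0,"ay":0,"az":9.7,"jaw":1},{"tx":0,"ty":0,"tz":0,"ax":0,"ay":0,"az":9.7,"jaw":1},{"tx":-0.035,"ty":0.044,"tz":0,"ax":0,"ay":0,"az":0,"jaw":1},{"tx":-0.035,"ty":0.044,"tz":0,"ax":0,"ay":0,"az":0,"jaw":1},{"tx":-0.035,"ty":0.044,"tz":0,"ax":0,"ay":0,"az":0,"jaw":1},{"tx":-0.035,"ty":0.044,"tz":0,"ax":0,"ay":0,"az":0,"jaw":1},{"tx":-0.035,"ty":0.044,"tz":0,"ax":0,"ay":0,"az":0,"jaw":1}]' 30
python3 -c "
from h import *
go(.6072,.335,.13,105.2)"
```

```text
time: 1.35
ee_pos: [0.5029, 0.3815, 0.2309]
tcp_rot: [-180.0, 0.0, 105.3]
wrist_force: [0.5, 1.7, 0.6]
opening: 0.0859
grasp_force: 0.0
t 1.35 p [0.5029 0.3815 0.2309] rpy [-179.98    0.    105.27] open 0.0859 F [0.5 1.7 0.6]
az 0.07 then tx -0.0722 ty 0.0884 tz 0.1009
```

```bash
python3 -m handwheel '[{"tx":-0.018,"ty":0.022,"tz":0,"ax":0,"ay":0,"az":0,"jaw":1},{"tx":-0.018,"ty":0.022,"tz":0,"ax":0,"ay":0,"az":0,"jaw":1},{"tx":-0.018,"ty":0.022,"tz":0.02,"ax":0,"ay":0,"az":0,"jaw":1},{"tx":-0.018,"ty":0.022,"tz":0.02,"ax":0,"ay":0,"az":0,"jaw":1},{"tx":0,"ty":0,"tz":0.03,"ax":0,"ay":0,"az":0,"jaw":1},{"tx":0,"ty":0,"tz":0.03,"ax":0,"ay":0,"az":0,"jaw":1},{"tx":0,"ty":0,"tz":0,"ax":0,"ay":0,"az":0,"jaw":1},{"tx":0,"ty":0,"tz":0,"ax":0,"ay":0,"az":0,"jaw":1},{"tx":0,"ty":0,"tz":0,"ax":0,"ay":0,"az":0,"jaw":1},{"tx":0,"ty":0,"tz":0,"ax":0,"ay":0,"az":0,"jaw":1}]'
python3 - <<'E'
from h import *
import cv2
from workcell import optics
go(.6072,.335,.055,105.2)
t=[]
for n,(x,y) in(("top",(100,180)),("side",(165,275))):
    im=optics.camera(n)["color"][:,:,::-1]
    c=cv2.resize(im[y:y+150,x:x+100],None,fx=4,fy=4,interpolation=cv2.INTER_CUBIC);t.append(cv2.convertScaleAbs(c,alpha=1.4))
cv2.imwrite("pics/jarh.png",np.hstack(t))
E
```

```text
time: 2.6
ee_pos: [0.6056, 0.3365, 0.1325]
tcp_rot: [179.9, -0.0, 105.3]
wrist_force: [0.5, 0.3, -0.1]
opening: 0.0853
grasp_force: 0.0
t 2.6 p [0.6056 0.3365 0.1325] rpy [ 1.7990e+02 -2.0000e-02  1.0528e+02] open 0.0853 F [ 0.5  0.3 -0.1]
az 0.08 then tx -0.0019 ty 0.0011 tz 0.0775
```

View pics/jarh.png

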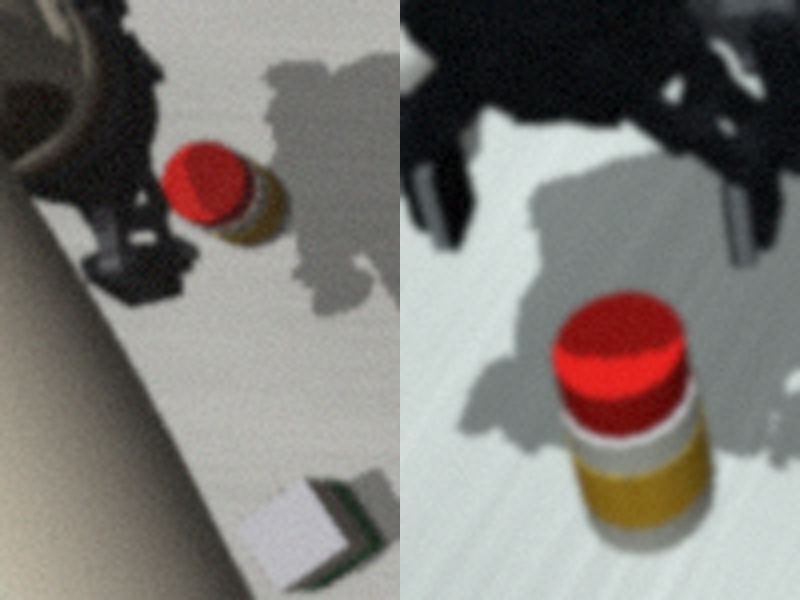

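The side view shows the open fingertips at about (177,336) and (251,340), either side of and above the cap at (220,361). I'll use them to check the calibration bias.

```bash
python3 -c "
from h import *
print(P('side',[(177,335),(251.2,340)],.1455).round(4), P('side',[(177,335),(251.2,340)],.1455).mean(0))"
```

```text
[[0.6489 0.354 ]
 [0.5587 0.3312]] [0.60378295 0.34259334]
```

```bash
python3 -m handwheel '[{"tx":-0.0028,"ty":0.001,"tz":0.026,"ax":0,"ay":0,"az":0,"jaw":1},{"tx":0,"ty":0,"tz":0.026,"ax":0,"ay":0,"az":0,"jaw":1},{"tx":0,"ty":0,"tz":0.025,"ax":0,"ay":0,"az":0,"jaw":1},{"tx":0,"ty":0,"tz":0,"ax":0,"ay":0,"az":0,"jaw":1},{"tx":0,"ty":0,"tz":0,"ax":0,"ay":0,"az":0,"jaw":-1},{"tx":0,"ty":0,"tz":0,"ax":0,"ay":0,"az":0,"jaw":-1},{"tx":0,"ty":0,"tz":0,"ax":0,"ay":0,"az":0,"jaw":-1},{"tx":0,"ty":0,"tz":0,"ax":0,"ay":0,"az":0,"jaw":-1},{"tx":0,"ty":0,"tz":0,"ax":0,"ay":0,"az":0,"jaw":-1},{"tx":0,"ty":0,"tz":0,"ax":0,"ay":0,"az":0,"jaw":-1}]' 35
python3 - <<'E'
from h import *
a=np.radians(15.2);c=np.array([.5562,.0530])  # outer centre = tote (0,-25)
y=np.array([-np.sin(a),np.cos(a)]);x=np.array([np.cos(a),np.sin(a)])
o=c+.025*y;print("tote",o,"label",o-.083*y)
for dy in(-.024,.026): print(o-.0265*x+dy*y)
E
```

```text
time: 3.95
ee_pos: [0.6077, 0.3342, 0.056]
tcp_rot: [179.8, -0.0, 105.3]
wrist_force: [0.3, -0.2, 6.1]
opening: 0.0441
grasp_force: 35.1
tote [0.54964527 0.07712541] label [ 0.57140697 -0.00297096]
[0.53036487 0.047017  ]
[0.51725541 0.09526783]
```

```bash
python3 -m handwheel '[{"tx":0,"ty":0,"tz":-0.03,"ax":0,"ay":0,"az":0,"jaw":-1},{"tx":0,"ty":0,"tz":-0.04,"ax":0,"ay":0,"az":0,"jaw":-1},{"tx":0,"ty":0,"tz":-0.04,"ax":0,"ay":0,"az":0,"jaw":-1},{"tx":-0.0367,"ty":-0.0214,"tz":0,"ax":0,"ay":0,"az":0,"jaw":-1},{"tx":-0.0367,"ty":-0.0214,"tz":0,"ax":0,"ay":0,"az":0,"jaw":-1},{"tx":-0.0367,"ty":-0.0214,"tz":0,"ax":0,"ay":0,"az":0,"jaw":-1},{"tx":-0.0367,"ty":-0.0214,"tz":0,"ax":0,"ay":0,"az":0,"jaw":-1},{"tx":-0.0367,"ty":-0.0214,"tz":0,"ax":0,"ay":0,"az":0,"jaw":-1},{"tx":-0.0367,"ty":-0.0214,"tz":0,"ax":0,"ay":0,"az":0,"jaw":-1},{"tx":-0.0367,"ty":-0.0214,"tz":0,"ax":0,"ay":0,"az":0,"jaw":-1}]'
python3 -m handwheel '[{"tx":0,"ty":0,"tz":0.02,"ax":0,"ay":0,"az":0,"jaw":-1},{"tx":0,"ty":0,"tz":0.02,"ax":0,"ay":0,"az":0,"jaw":-1},{"tx":0,"ty":0,"tz":0,"ax":0,"ay":0,"az":0,"jaw":-1},{"tx":0,"ty":0,"tz":0,"ax":0,"ay":0,"az":0,"jaw":-1},{"tx":0,"ty":0,"tz":0,"ax":0,"ay":0,"az":0,"jaw":-1},{"tx":0,"ty":0,"tz":0,"ax":0,"ay":0,"az":0,"jaw":-1},{"tx":0,"ty":0,"tz":0,"ax":0,"ay":0,"az":0,"jaw":-1},{"tx":0,"ty":0,"tz":0,"ax":0,"ay":0,"az":0,"jaw":-1},{"tx":0,"ty":0,"tz":0,"ax":0,"ay":0,"az":0,"jaw":-1},{"tx":0,"ty":0,"tz":0,"ax":0,"ay":0,"az":0,"jaw":-1}]'
python3 - <<'E'
from h import *
import cv2
from workcell import optics
go(.5304,.046,.061,105.2)
t=[]
for n,(x,y) in(("top",(240,200)),("side",(270,210))):
    im=optics.camera(n)["color"][:,:,::-1]
    c=cv2.resize(im[y:y+120,x:x+100],None,fx=4,fy=4,interpolation=cv2.INTER_CUBIC);t.append(cv2.convertScaleAbs(c,alpha=1.4))
cv2.imwrite("pics/jart.png",np.hstack(t))
E
```

```text
time: 5.2
ee_pos: [0.5295, 0.0452, 0.1645]
tcp_rot: [180.0, 0.0, 105.3]
wrist_force: [-0.2, -0.1, -0.6]
opening: 0.0445
grasp_force: 36.2
time: 6.45
ee_pos: [0.5301, 0.0465, 0.1243]
tcp_rot: [-180.0, -0.0, 105.3]
wrist_force: [0.2, -0.4, -0.5]
opening: 0.0447
grasp_force: 36.2
t 6.45 p [0.5301 0.0465 0.1243] rpy [-180.     -0.    105.27] open 0.0447 F [ 0.2 -0.4 -0.5]
az 0.07 then tx -0.0005 ty 0.0002 tz 0.0633
```

View pics/jart.png

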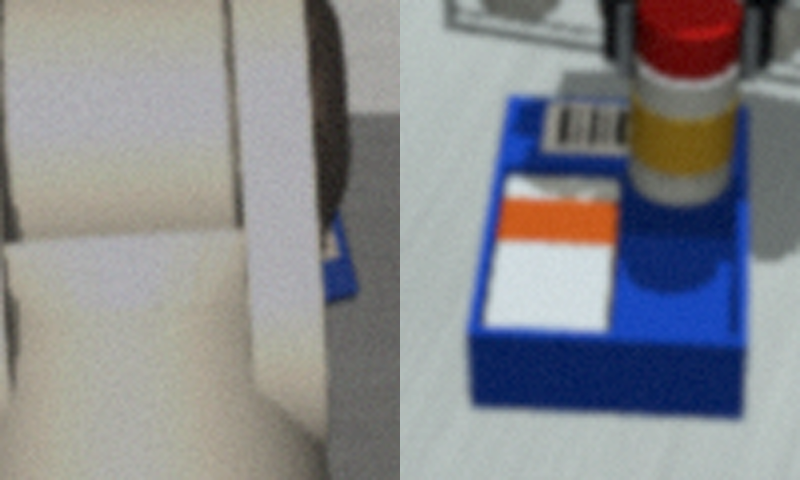

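The arm hides the tote in the top view. In the side view the jar base sits at about (341,256), lined up above the gap between the flat box and the right wall.

```bash
python3 -c "
from h import *
print(P('side',[(341,256),(328.25,256),(353.75,256),(341,261.75)],.0685).round(4))
# gap: box edge top (z .041) & wall inner top
print(P('side',[(270+219/4,210+178/4),(270+212/4,210+330/4)],.041).round(4),P('side',[(270+(745-400)/4,210+200/4),(270+(737-400)/4,210+335/4)],.045).round(4))"
```

```text
[[0.5261 0.0545]
 [0.5473 0.0619]
 [0.5049 0.0472]
 [0.5215 0.0693]]
[[0.5647 0.0289]
 [0.5356 0.1243]] [[0.5041 0.0294]
 [0.484  0.1139]]
```

```bash
python3 -c "
from h import *
a=np.radians(15.2);x=np.array([np.cos(a),np.sin(a)]);o=np.array([.5496,.0771])
for n,p,z in (('top',[(297.5,253.5),(252,264.5)],.041),('side',[(324.75,254.5),(323,292.5)],.041),('top',[(329.5,273.25),(256.25,291.25)],.045),('side',[(357,236.75),(356.25,297)],.045),('top',[(243.75,238.75),(316.75,221.75)],.045),('side',[(287.5,293),(296.75,234.5)],.045)): print(n,((P(n,p,z)-o)@x).round(4))"
```

```text
top [ 0.0001 -0.    ]
side [ 0.0019 -0.0011]
top [-0.0583 -0.0586]
side [-0.0575 -0.057 ]
top [0.0585 0.0577]
side [0.0578 0.0597]
```

```bash
python3 -m handwheel '[{"tx":0,"ty":0.001,"tz":0.015,"ax":0,"ay":0,"az":0,"jaw":-1},{"tx":0,"ty":0,"tz":0.015,"ax":0,"ay":0,"az":0,"jaw":-1},{"tx":0,"ty":0,"tz":0.01,"ax":0,"ay":0,"az":0,"jaw":-1},{"tx":0,"ty":0,"tz":0.01,"ax":0,"ay":0,"az":0,"jaw":-1},{"tx":0,"ty":0,"tz":0.006,"ax":0,"ay":0,"az":0,"jaw":-1},{"tx":0,"ty":0,"tz":0.004,"ax":0,"ay":0,"az":0,"jaw":-1},{"tx":0,"ty":0,"tz":0,"ax":0,"ay":0,"az":0,"jaw":-1},{"tx":0,"ty":0,"tz":0,"ax":0,"ay":0,"az":0,"jaw":-1},{"tx":0,"ty":0,"tz":0,"ax":0,"ay":0,"az":0,"jaw":-1},{"tx":0,"ty":0,"tz":0,"ax":0,"ay":0,"az":0,"jaw":-1}]'
```

```text
time: 7.8
ee_pos: [0.5312, 0.0468, 0.0645]
tcp_rot: [180.0, 0.0, 105.3]
wrist_force: [0.8, -0.2, -1.6]
opening: 0.0446
grasp_force: 36.2
```

```bash
python3 -m handwheel '[{"tx":0,"ty":0,"tz":0.002,"ax":0,"ay":0,"az":0,"jaw":-1},{"tx":0,"ty":0,"tz":0.001,"ax":0,"ay":0,"az":0,"jaw":-1},{"tx":0,"ty":0,"tz":0.001,"ax":0,"ay":0,"az":0,"jaw":-1},{"tx":0,"ty":0,"tz":0,"ax":0,"ay":0,"az":0,"jaw":-1},{"tx":0,"ty":0,"tz":0,"ax":0,"ay":0,"az":0,"jaw":-1},{"tx":0,"ty":0,"tz":0,"ax":0,"ay":0,"az":0,"jaw":-1},{"tx":0,"ty":0,"tz":0,"ax":0,"ay":0,"az":0,"jaw":-1},{"tx":0,"ty":0,"tz":0,"ax":0,"ay":0,"az":0,"jaw":-1},{"tx":0,"ty":0,"tz":0,"ax":0,"ay":0,"az":0,"jaw":-1},{"tx":0,"ty":0,"tz":0,"ax":0,"ay":0,"az":0,"jaw":-1}]'
```

```text
time: 9.05
ee_pos: [0.5312, 0.0467, 0.0609]
tcp_rot: [180.0, 0.0, 105.3]
wrist_force: [-2.0, -0.7, 6.4]
opening: 0.0444
grasp_force: 35.7
```

```bash
python3 -m handwheel '[{"tx":0,"ty":0,"tz":0,"ax":0,"ay":0,"az":0,"jaw":1},{"tx":0,"ty":0,"tz":0,"ax":0,"ay":0,"az":0,"jaw":1},{"tx":0,"ty":0,"tz":0,"ax":0,"ay":0,"az":0,"jaw":1},{"tx":0,"ty":0,"tz":-0.02,"ax":0,"ay":0,"az":0,"jaw":1},{"tx":0,"ty":0,"tz":-0.03,"ax":0,"ay":0,"az":0,"jaw":1},{"tx":0,"ty":0,"tz":-0.03,"ax":0,"ay":0,"az":0,"jaw":1},{"tx":0,"ty":0,"tz":-0.03,"ax":0,"ay":0,"az":0,"jaw":1},{"tx":0,"ty":0,"tz":0,"ax":0,"ay":0,"az":-7.6,"jaw":1},{"tx":0,"ty":0,"tz":0,"ax":0,"ay":0,"az":-7.6,"jaw":1},{"tx":0,"ty":0,"tz":0,"ax":0,"ay":0,"az":-7.6,"jaw":1}]'
python3 -c "
from h import *
go(.4276,.2725,.15,128.1)"
```

```text
time: 10.3
ee_pos: [0.5311, 0.0468, 0.1703]
tcp_rot: [180.0, 0.0, 128.3]
wrist_force: [-0.2, -0.2, -0.5]
opening: 0.0852
grasp_force: 0.0
t 10.3 p [0.5311 0.0468 0.1703] rpy [180.     0.   128.32] open 0.0852 F [-0.2 -0.2 -0.5]
az 0.22 then tx 0.2415 ty 0.0578 tz 0.0203
```

```bash
python3 -m handwheel '[{"tx":0.04,"ty":0.0096,"tz":0,"ax":0,"ay":0,"az":0,"jaw":1},{"tx":0.04,"ty":0.0096,"tz":0,"ax":0,"ay":0,"az":0,"jaw":1},{"tx":0.04,"ty":0.0096,"tz":0,"ax":0,"ay":0,"az":0,"jaw":1},{"tx":0.04,"ty":0.0096,"tz":0,"ax":0,"ay":0,"az":0,"jaw":1},{"tx":0.04,"ty":0.0096,"tz":0,"ax":0,"ay":0,"az":0,"jaw":1},{"tx":0.0415,"ty":0.0098,"tz":0.0,"ax":0,"ay":0,"az":0,"jaw":1},{"tx":0,"ty":0,"tz":0.02,"ax":0,"ay":0,"az":0,"jaw":1},{"tx":0,"ty":0,"tz":0,"ax":0,"ay":0,"az":0,"jaw":1},{"tx":0,"ty":0,"tz":0,"ax":0,"ay":0,"az":0,"jaw":1},{"tx":0,"ty":0,"tz":0,"ax":0,"ay":0,"az":0,"jaw":1}]'
python3 - <<'E'
from h import *
import cv2
from workcell import optics
go(.4276,.2725,.061,128.1)
t=[]
for n,(x,y) in(("side",(320,270)),("side",(300,200))):
    im=optics.camera(n)["color"][:,:,::-1]
    c=cv2.resize(im[y:y+120,x:x+100],None,fx=4,fy=4,interpolation=cv2.INTER_CUBIC);t.append(cv2.convertScaleAbs(c,alpha=1.4))
cv2.imwrite("pics/car.png",np.hstack(t))
E
```

```text
time: 11.55
ee_pos: [0.4281, 0.2722, 0.151]
tcp_rot: [179.9, 0.0, 128.0]
wrist_force: [-0.6, 0.8, -0.4]
opening: 0.0857
grasp_force: 0.0
t 11.55 p [0.4281 0.2722 0.151 ] rpy [1.7995e+02 1.0000e-02 1.2802e+02] open 0.0857 F [-0.6  0.8 -0.4]
az -0.08 then tx 0.0005 ty -0.0003 tz 0.09
```

View pics/car.png

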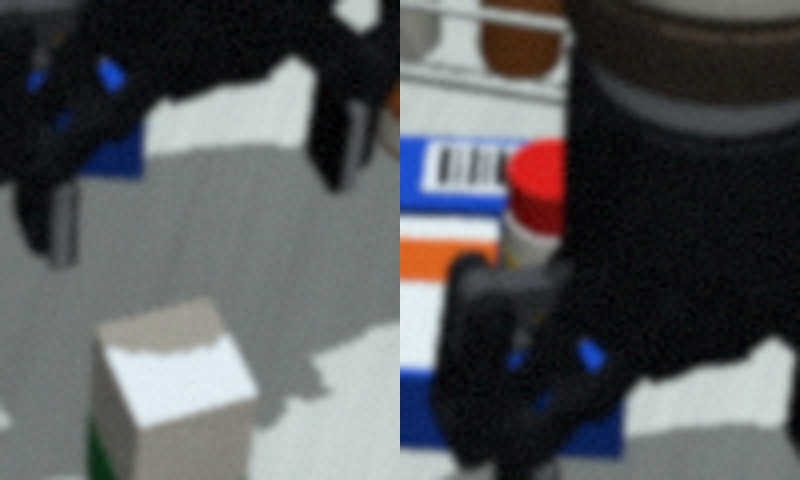

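The jar stands in the tote. The fingers are squarely above the carton, with their tips at (60,262) and (345,185) in the crop and the carton top at about (175,360).

```bash
python3 -m handwheel '[{"tx":0.0005,"ty":0,"tz":0.03,"ax":0,"ay":0,"az":0,"jaw":1},{"tx":0,"ty":0,"tz":0.03,"ax":0,"ay":0,"az":0,"jaw":1},{"tx":0,"ty":0,"tz":0.03,"ax":0,"ay":0,"az":0,"jaw":1},{"tx":0,"ty":0,"tz":0,"ax":0,"ay":0,"az":0,"jaw":1},{"tx":0,"ty":0,"tz":0,"ax":0,"ay":0,"az":0,"jaw":-1},{"tx":0,"ty":0,"tz":0,"ax":0,"ay":0,"az":0,"jaw":-1},{"tx":0,"ty":0,"tz":0,"ax":0,"ay":0,"az":0,"jaw":-1},{"tx":0,"ty":0,"tz":0,"ax":0,"ay":0,"az":0,"jaw":-1},{"tx":0,"ty":0,"tz":0,"ax":0,"ay":0,"az":0,"jaw":-1},{"tx":0,"ty":0,"tz":0,"ax":0,"ay":0,"az":0,"jaw":-1}]' 35
python3 -m handwheel '[{"tx":0,"ty":0,"tz":-0.03,"ax":0,"ay":0,"az":0,"jaw":-1},{"tx":0,"ty":0,"tz":-0.04,"ax":0,"ay":0,"az":0,"jaw":-1},{"tx":0,"ty":0,"tz":-0.04,"ax":0,"ay":0,"az":0,"jaw":-1},{"tx":0,"ty":0,"tz":0,"ax":0,"ay":0,"az":7.6,"jaw":-1},{"tx":0,"ty":0,"tz":0,"ax":0,"ay":0,"az":7.6,"jaw":-1},{"tx":0,"ty":0,"tz":0,"ax":0,"ay":0,"az":7.6,"jaw":-1},{"tx":0,"ty":0,"tz":0,"ax":0,"ay":0,"az":0,"jaw":-1},{"tx":0,"ty":0,"tz":0,"ax":0,"ay":0,"az":0,"jaw":-1},{"tx":0,"ty":0,"tz":0,"ax":0,"ay":0,"az":0,"jaw":-1},{"tx":0,"ty":0,"tz":0,"ax":0,"ay":0,"az":0,"jaw":-1}]'
python3 - <<'E'
from h import *
import cv2
from workcell import optics
go(.5175,.096,.12,105.2)
t=[]
for n,(x,y) in(("top",(130,250)),("side",(300,190))):
    im=optics.camera(n)["color"][:,:,::-1]
    c=cv2.resize(im[y:y+150,x:x+100],None,fx=4,fy=4,interpolation=cv2.INTER_CUBIC);t.append(cv2.convertScaleAbs(c,alpha=1.4))
cv2.imwrite("pics/car2.png",np.hstack(t))
E
```

```text
time: 12.9
ee_pos: [0.4281, 0.2733, 0.0617]
tcp_rot: [179.9, 0.0, 128.1]
wrist_force: [0.6, -0.6, 5.3]
opening: 0.0421
grasp_force: 36.7
time: 14.15
ee_pos: [0.4273, 0.2729, 0.1703]
tcp_rot: [180.0, -0.0, 105.3]
wrist_force: [0.6, -0.3, -0.9]
opening: 0.0417
grasp_force: 36.4
t 14.15 p [0.4273 0.2729 0.1703] rpy [180.    -0.   105.32] open 0.0417 F [ 0.6 -0.3 -0.9]
az 0.12 then tx -0.1944 ty 0.0406 tz 0.0503
```

View pics/car2.png

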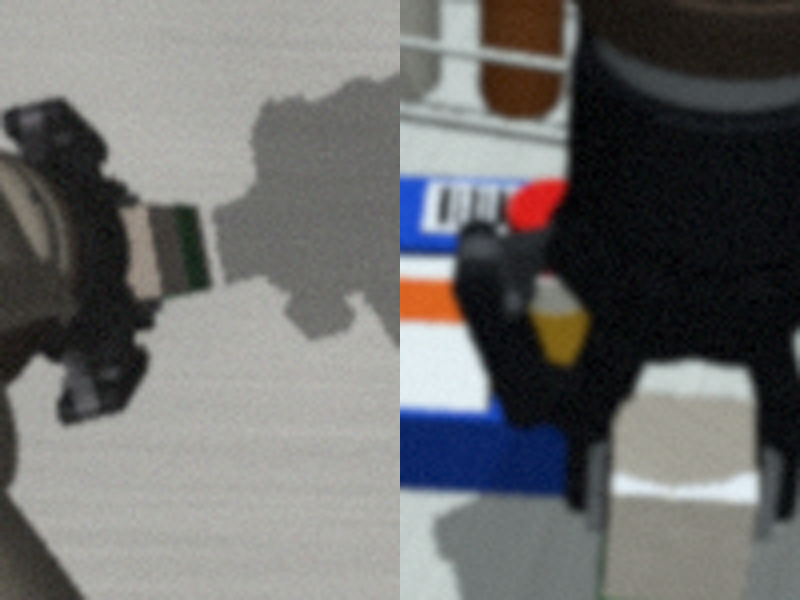

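The carton is held square between the pads, at about (680,440) in the crop. The jar is still in the tote.

```bash
python3 -m handwheel '[{"tx":-0.0324,"ty":0.0068,"tz":0,"ax":0,"ay":0,"az":0.1,"jaw":-1},{"tx":-0.0324,"ty":0.0068,"tz":0,"ax":0,"ay":0,"az":0,"jaw":-1},{"tx":-0.0324,"ty":0.0068,"tz":0,"ax":0,"ay":0,"az":0,"jaw":-1},{"tx":-0.0324,"ty":0.0068,"tz":0,"ax":0,"ay":0,"az":0,"jaw":-1},{"tx":-0.0324,"ty":0.0068,"tz":0,"ax":0,"ay":0,"az":0,"jaw":-1},{"tx":-0.0324,"ty":0.0068,"tz":0,"ax":0,"ay":0,"az":0,"jaw":-1},{"tx":0,"ty":0,"tz":0.025,"ax":0,"ay":0,"az":0,"jaw":-1},{"tx":0,"ty":0,"tz":0.020,"ax":0,"ay":0,"az":0,"jaw":-1},{"tx":0,"ty":0,"tz":0,"ax":0,"ay":0,"az":0,"jaw":-1},{"tx":0,"ty":0,"tz":0,"ax":0,"ay":0,"az":0,"jaw":-1}]'
python3 - <<'E'
from h import *
import cv2
from workcell import optics
go(.5175,.096,.067,105.2)
x,y=260,200
im=optics.camera("side")["color"][:,:,::-1]
c=cv2.resize(im[y:y+110,x:x+140],None,fx=5,fy=5,interpolation=cv2.INTER_CUBIC);cv2.imwrite("pics/car3.png",cv2.convertScaleAbs(c,alpha=1.4))
E
```

```text
time: 15.5
ee_pos: [0.5179, 0.0961, 0.1262]
tcp_rot: [180.0, 0.0, 105.2]
wrist_force: [1.0, -0.7, -0.7]
opening: 0.0417
grasp_force: 36.4
t 15.5 p [0.5179 0.0961 0.1262] rpy [179.95   0.   105.19] open 0.0417 F [ 1.  -0.7 -0.7]
az -0.01 then tx 0.0 ty -0.0004 tz 0.0592
```

View pics/car3.png

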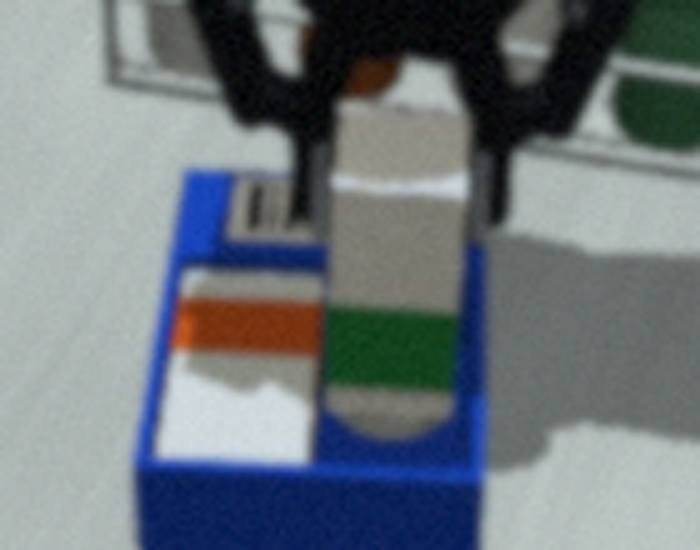

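```bash
python3 -c "
from h import *
a=np.radians(15.2);x=np.array([np.cos(a),np.sin(a)]);y=np.array([-x[1],x[0]]);o=np.array([.5496,.0771])
f=lambda p,z:print((np.c_[(P('side',p,z)-o)@x,(P('side',p,z)-o)@y]).round(4))
f([(338,288)],.005)
f([(325.4,278),(351,277.6)],.065)
f([(325.4,278),(351,277.6)],.076)
f([(260+332/5,200+192/5),(260+467/5,200+195/5)],.16)"
```

```text
[[-0.0255 -0.0005]]
[[-0.0044  0.039 ]
 [-0.0471  0.0351]]
[[-0.005   0.0508]
 [-0.0468  0.047 ]]
[[-0.006   0.053 ]
 [-0.047   0.0516]]
```

The jar base front lies at tote (-25.5, -0.5) mm, so its centre is as planned. The carton hangs centred in the gap. Lowering.

```bash
python3 -m handwheel '[{"tx":0.0,"ty":0,"tz":0.015,"ax":0,"ay":0,"az":0,"jaw":-1},{"tx":0,"ty":0,"tz":0.015,"ax":0,"ay":0,"az":0,"jaw":-1},{"tx":0,"ty":0,"tz":0.012,"ax":0,"ay":0,"az":0,"jaw":-1},{"tx":0,"ty":0,"tz":0.01,"ax":0,"ay":0,"az":0,"jaw":-1},{"tx":0,"ty":0,"tz":0.004,"ax":0,"ay":0,"az":0,"jaw":-1},{"tx":0,"ty":0,"tz":0.002,"ax":0,"ay":0,"az":0,"jaw":-1},{"tx":0,"ty":0,"tz":0.0015,"ax":0,"ay":0,"az":0,"jaw":-1},{"tx":0,"ty":0,"tz":0,"ax":0,"ay":0,"az":0,"jaw":-1},{"tx":0,"ty":0,"tz":0,"ax":0,"ay":0,"az":0,"jaw":-1},{"tx":0,"ty":0,"tz":0,"ax":0,"ay":0,"az":0,"jaw":-1}]'
```

```text
time: 16.8
ee_pos: [0.5179, 0.096, 0.0667]
tcp_rot: [179.9, 0.0, 105.2]
wrist_force: [-1.5, -0.3, 6.4]
opening: 0.0416
grasp_force: 36.5
```

```bash
python3 -m handwheel '[{"tx":0,"ty":0,"tz":0,"ax":0,"ay":0,"az":0,"jaw":1},{"tx":0,"ty":0,"tz":0,"ax":0,"ay":0,"az":0,"jaw":1},{"tx":0,"ty":0,"tz":0,"ax":0,"ay":0,"az":0,"jaw":1},{"tx":0,"ty":0,"tz":-0.02,"ax":0,"ay":0,"az":0,"jaw":1},{"tx":0,"ty":0,"tz":-0.03,"ax":0,"ay":0,"az":0,"jaw":1},{"tx":0,"ty":0,"tz":-0.03,"ax":0,"ay":0,"az":0,"jaw":1},{"tx":0,"ty":0,"tz":-0.05,"ax":0,"ay":0,"az":0,"jaw":1},{"tx":0,"ty":0,"tz":-0.06,"ax":0,"ay":0,"az":0,"jaw":1},{"tx":0,"ty":0,"tz":0,"ax":0,"ay":0,"az":10.4,"jaw":1},{"tx":0,"ty":0,"tz":0,"ax":0,"ay":0,"az":10.4,"jaw":1}]'
python3 -c "
from h import *
# dock base corners at z=0 outer (A,B,C) and handle
p=P('top',[(420+155/4,260+43/4),(420+88/4,260+178/4),(420+197/4,260+237/4)],.003);e=np.diff(p,axis=0)
print(p,np.hypot(*e.T),np.degrees(np.arctan2(e[:,1],e[:,0])),'centre',(p[0]+p[2])/2)
print(P('side',[(322.99,236.08)],0))
go(.485,-.343,.2,-30)"
```

```text
time: 18.05
ee_pos: [0.5181, 0.0961, 0.2566]
tcp_rot: [179.9, -0.0, 84.0]
wrist_force: [-0.4, -0.4, -1.1]
opening: 0.0855
grasp_force: 0.0
[[ 0.53835378 -0.33530937]
 [ 0.46207593 -0.29624604]
 [ 0.43117116 -0.35645827]] [0.08569862 0.06768026] [ 152.88215497 -117.1697971 ] centre [ 0.48476247 -0.34588382]
[[ 0.60273488 -0.07332676]]
t 18.05 p [0.5181 0.0961 0.2566] rpy [ 1.7992e+02 -2.0000e-02  8.4030e+01] open 0.0855 F [-0.4 -0.4 -1.1]
az 114.03 then tx 0.1909 ty 0.3968 tz 0.0566
```

```bash
python3 -m handwheel '[{"tx":0,"ty":0,"tz":0,"ax":0,"ay":0,"az":10.6,"jaw":1},{"tx":0,"ty":0,"tz":0,"ax":0,"ay":0,"az":10.6,"jaw":1},{"tx":0,"ty":0,"tz":0,"ax":0,"ay":0,"az":10.6,"jaw":1},{"tx":0,"ty":0,"tz":0,"ax":0,"ay":0,"az":10.6,"jaw":1},{"tx":0,"ty":0,"tz":0,"ax":0,"ay":0,"az":10.6,"jaw":1},{"tx":0,"ty":0,"tz":0,"ax":0,"ay":0,"az":10.6,"jaw":1},{"tx":0,"ty":0,"tz":0,"ax":0,"ay":0,"az":10.6,"jaw":1},{"tx":0,"ty":0,"tz":0,"ax":0,"ay":0,"az":10.6,"jaw":1},{"tx":0,"ty":0,"tz":0,"ax":0,"ay":0,"az":10.6,"jaw":1},{"tx":0,"ty":0,"tz":0,"ax":0,"ay":0,"az":10.6,"jaw":1}]'
python3 -c "
from h import *
from workcell import telemetry
print(telemetry.get_obs()['q'].round(1))
go(.485,-.345,.2,-29)"
```

```text
time: 19.3
ee_pos: [0.5109, -0.0525, 0.2557]
tcp_rot: [-173.7, 1.4, -9.3]
wrist_force: [0.2, -0.7, -0.2]
opening: 0.0851
grasp_force: 0.0
[ -9.4   1.9   9.3  98.9   6.3 179.9]
t 19.3 p [ 0.5109 -0.0525  0.2557] rpy [-173.68    1.43   -9.31] open 0.0851 F [ 0.2 -0.7 -0.2]
az 19.69 then tx 0.1192 ty 0.2684 tz 0.0557
```

```bash
cat >>h.py <<'E'
def full(x,y,z,psi):
    from workcell import telemetry
    from scipy.spatial.transform import Rotation as R
    o=telemetry.get_obs();Rc=R.from_euler("xyz",o["tcp_rot"],degrees=True)
    Rt=R.from_euler("xyz",[180,0,psi],degrees=True)
    d=np.array([x,y,z])-o["ee_pos"]
    print("q",o["q"].round(1),"p",o["ee_pos"].round(4),"rpy",o["tcp_rot"].round(2))
    print("rotvec",(Rc.inv()*Rt).as_rotvec(degrees=True).round(2),"shift now",Rc.inv().apply(d).round(4),"shift after",Rt.inv().apply(d).round(4))
E
python3 -c "
from h import *
full(.485,-.345,.25,-29)"
```

```text
q [ -9.4   1.9   9.3  98.9   6.3 179.9] p [ 0.5109 -0.0525  0.2557] rpy [-173.68    1.43   -9.31]
rotvec [-6.01  2.5  19.59] shift now [ 0.0219  0.2916 -0.0271] shift after [0.1192 0.2684 0.0057]
```

```bash
python3 -m handwheel '[{"tx":0.0027,"ty":0.0365,"tz":-0.0034,"ax":0,"ay":0,"az":0,"jaw":1},{"tx":0.0027,"ty":0.0365,"tz":-0.0034,"ax":0,"ay":0,"az":0,"jaw":1},{"tx":0.0027,"ty":0.0365,"tz":-0.0034,"ax":0,"ay":0,"az":0,"jaw":1},{"tx":0.0027,"ty":0.0365,"tz":-0.0034,"ax":0,"ay":0,"az":0,"jaw":1},{"tx":0.0027,"ty":0.0365,"tz":-0.0034,"ax":0,"ay":0,"az":0,"jaw":1},{"tx":0.0027,"ty":0.0365,"tz":-0.0034,"ax":0,"ay":0,"az":0,"jaw":1},{"tx":0.0027,"ty":0.0365,"tz":-0.0034,"ax":0,"ay":0,"az":0,"jaw":1},{"tx":0.0027,"ty":0.0365,"tz":-0.0034,"ax":0,"ay":0,"az":0,"jaw":1},{"tx":0,"ty":0,"tz":0,"ax":0,"ay":0,"az":0,"jaw":1},{"tx":0,"ty":0,"tz":0,"ax":0,"ay":0,"az":0,"jaw":1}]'
python3 -c "
from h import *
full(.485,-.345,.2,-29)"
```

```text
time: 20.55
ee_pos: [0.4856, -0.3439, 0.2504]
tcp_rot: [-173.7, 1.4, -9.2]
wrist_force: [-0.7, 0.0, 0.2]
opening: 0.0854
grasp_force: 0.0
q [-37.6  16.5  25.2 103.    4.8 151.4] p [ 0.4856 -0.3439  0.2504] rpy [-173.72    1.43   -9.15]
rotvec [-5.97  2.5  19.75] shift now [0.0009 0.0067 0.05  ] shift after [0.     0.0013 0.0504]
```

```bash
python3 -m handwheel '[{"tx":0,"ty":0,"tz":0,"ax":-1.99,"ay":0.83,"az":6.58,"jaw":1},{"tx":0,"ty":0,"tz":0,"ax":-1.99,"ay":0.83,"az":6.58,"jaw":1},{"tx":0,"ty":0,"tz":0,"ax":-1.99,"ay":0.83,"az":6.58,"jaw":1},{"tx":0,"ty":0.001,"tz":0.02,"ax":0,"ay":0,"az":0,"jaw":1},{"tx":0,"ty":0,"tz":0.02,"ax":0,"ay":0,"az":0,"jaw":1},{"tx":0,"ty":0,"tz":0.01,"ax":0,"ay":0,"az":0,"jaw":1},{"tx":0,"ty":0,"tz":0,"ax":0,"ay":0,"az":0,"jaw":1},{"tx":0,"ty":0,"tz":0,"ax":0,"ay":0,"az":0,"jaw":1},{"tx":0,"ty":0,"tz":0,"ax":0,"ay":0,"az":0,"jaw":1},{"tx":0,"ty":0,"tz":0,"ax":0,"ay":0,"az":0,"jaw":1}]'
python3 -c "
from h import *
full(.485,-.345,.09,-29)"
```

```text
time: 21.8
ee_pos: [0.4852, -0.3452, 0.201]
tcp_rot: [180.0, -0.1, -29.0]
wrist_force: [-0.2, 0.1, 0.1]
opening: 0.0856
grasp_force: 0.0
q [-35.4  10.7  13.1  92.3  -0.  173.6] p [ 0.4852 -0.3452  0.201 ] rpy [ 1.7998e+02 -5.0000e-02 -2.8980e+01]
rotvec [ 0.02 -0.05  0.02] shift now [-4.00e-04 -1.00e-04  1.11e-01] shift after [-0.0003 -0.      0.111 ]
```

```bash
python3 -m handwheel '[{"tx":0,"ty":0,"tz":0.03,"ax":0,"ay":0,"az":0,"jaw":1},{"tx":0,"ty":0,"tz":0.02,"ax":0,"ay":0,"az":0,"jaw":1},{"tx":0,"ty":0,"tz":0.02,"ax":0,"ay":0,"az":0,"jaw":1},{"tx":0,"ty":0,"tz":0.02,"ax":0,"ay":0,"az":0,"jaw":1},{"tx":0,"ty":0,"tz":0.02,"ax":0,"ay":0,"az":0,"jaw":1},{"tx":0,"ty":0,"tz":0.013,"ax":0,"ay":0,"az":0,"jaw":1},{"tx":0,"ty":0,"tz":0,"ax":0,"ay":0,"az":0,"jaw":1},{"tx":0,"ty":0,"tz":0,"ax":0,"ay":0,"az":0,"jaw":1},{"tx":0,"ty":0,"tz":0,"ax":0,"ay":0,"az":0,"jaw":1},{"tx":0,"ty":0,"tz":0,"ax":0,"ay":0,"az":0,"jaw":1}]'
python3 -m handwheel '[{"tx":0,"ty":0,"tz":0,"ax":0,"ay":0,"az":0,"jaw":0},{"tx":0,"ty":0,"tz":0,"ax":0,"ay":0,"az":0,"jaw":-0.2},{"tx":0,"ty":0,"tz":0,"ax":0,"ay":0,"az":0,"jaw":-0.3},{"tx":0,"ty":0,"tz":0,"ax":0,"ay":0,"az":0,"jaw":-0.4},{"tx":0,"ty":0,"tz":0,"ax":0,"ay":0,"az":0,"jaw":-0.6},{"tx":0,"ty":0,"tz":0,"ax":0,"ay":0,"az":0,"jaw":-1},{"tx":0,"ty":0,"tz":0,"ax":0,"ay":0,"az":0,"jaw":-1},{"tx":0,"ty":0,"tz":0,"ax":0,"ay":0,"az":0,"jaw":-1},{"tx":0,"ty":0,"tz":0,"ax":0,"ay":0,"az":0,"jaw":-1},{"tx":0,"ty":0,"tz":0,"ax":0,"ay":0,"az":0,"jaw":-1}]' 50
```

```text
time: 23.05
ee_pos: [0.4853, -0.3453, 0.0782]
tcp_rot: [180.0, -0.1, -29.0]
wrist_force: [0.3, -0.6, 0.2]
opening: 0.0857
grasp_force: 0.0
time: 24.3
ee_pos: [0.4852, -0.3452, 0.0777]
tcp_rot: [180.0, -0.0, -29.0]
wrist_force: [-0.3, 0.5, 2.8]
opening: 0.0274
grasp_force: 49.5
```

```bash
python3 -m handwheel '[{"tx":0,"ty":0,"tz":-0.02,"ax":0,"ay":0,"az":0,"jaw":-1},{"tx":0,"ty":0,"tz":-0.03,"ax":0,"ay":0,"az":0,"jaw":-1},{"tx":0,"ty":0,"tz":-0.04,"ax":0,"ay":0,"az":0,"jaw":-1},{"tx":0,"ty":0,"tz":-0.05,"ax":0,"ay":0,"az":0,"jaw":-1},{"tx":0,"ty":0,"tz":-0.04,"ax":0,"ay":0,"az":0,"jaw":-1},{"tx":0,"ty":0,"tz":0,"ax":0,"ay":0,"az":-8.86,"jaw":-1},{"tx":0,"ty":0,"tz":0,"ax":0,"ay":0,"az":-8.86,"jaw":-1},{"tx":0,"ty":0,"tz":0,"ax":0,"ay":0,"az":-8.86,"jaw":-1},{"tx":0,"ty":0,"tz":0,"ax":0,"ay":0,"az":-8.86,"jaw":-1},{"tx":0,"ty":0,"tz":0,"ax":0,"ay":0,"az":-8.86,"jaw":-1}]'
python3 -c "
from h import *
full(.572,-.003,.258,15.3)"
```

```text
time: 25.55
ee_pos: [0.4849, -0.3448, 0.2568]
tcp_rot: [-179.9, 0.0, 15.6]
wrist_force: [0.5, -0.6, -1.7]
opening: 0.0272
grasp_force: 49.3
q [-35.4  12.2  21.   98.9  -0.  129. ] p [ 0.4849 -0.3448  0.2568] rpy [-1.7994e+02  5.0000e-02  1.5620e+01]
rotvec [-0.06  0.05  0.32] shift now [ 0.1759 -0.3057 -0.0011] shift after [ 0.1742 -0.3067 -0.0012]
```

```bash
python3 -m handwheel '[{"tx":0.0194,"ty":-0.0341,"tz":0,"ax":0,"ay":0,"az":0.3,"jaw":-1},{"tx":0.0194,"ty":-0.0341,"tz":0,"ax":0,"ay":0,"az":0,"jaw":-1},{"tx":0.0194,"ty":-0.0341,"tz":0,"ax":0,"ay":0,"az":0,"jaw":-1},{"tx":0.0194,"ty":-0.0341,"tz":0,"ax":0,"ay":0,"az":0,"jaw":-1},{"tx":0.0194,"ty":-0.0341,"tz":0,"ax":0,"ay":0,"az":0,"jaw":-1},{"tx":0.0194,"ty":-0.0341,"tz":0,"ax":0,"ay":0,"az":0,"jaw":-1},{"tx":0.0194,"ty":-0.0341,"tz":0,"ax":0,"ay":0,"az":0,"jaw":-1},{"tx":0.0194,"ty":-0.0341,"tz":0,"ax":0,"ay":0,"az":0,"jaw":-1},{"tx":0.0194,"ty":-0.0341,"tz":0,"ax":0,"ay":0,"az":0,"jaw":-1},{"tx":0,"ty":0,"tz":0,"ax":0,"ay":0,"az":0,"jaw":-1}]'
python3 -c "
from h import *
full(.572,-.003,.138,15.3)"
```

```text
time: 26.8
ee_pos: [0.5741, -0.0009, 0.2564]
tcp_rot: [-180.0, 0.1, 15.2]
wrist_force: [-0.2, -0.2, -2.0]
opening: 0.0274
grasp_force: 49.7
q [-1.000e-01  9.100e+00  1.750e+01  9.840e+01  0.000e+00  1.647e+02] p [ 0.5741 -0.0009  0.2564] rpy [-1.7996e+02  9.0000e-02  1.5210e+01]
rotvec [-0.04  0.09 -0.09] shift now [-0.0024  0.0016  0.1184] shift after [-0.0025  0.0015  0.1184]
```

```bash
python3 -m handwheel '[{"tx":-0.0025,"ty":0.0015,"tz":0,"ax":0,"ay":0,"az":0,"jaw":-1},{"tx":0,"ty":0,"tz":0.025,"ax":0,"ay":0,"az":0,"jaw":-1},{"tx":0,"ty":0,"tz":0.025,"ax":0,"ay":0,"az":0,"jaw":-1},{"tx":0,"ty":0,"tz":0.02,"ax":0,"ay":0,"az":0,"jaw":-1},{"tx":0,"ty":0,"tz":0.02,"ax":0,"ay":0,"az":0,"jaw":-1},{"tx":0,"ty":0,"tz":0.02,"ax":0,"ay":0,"az":0,"jaw":-1},{"tx":0,"ty":0,"tz":0.007,"ax":0,"ay":0,"az":0,"jaw":-1},{"tx":0,"ty":0,"tz":0,"ax":0,"ay":0,"az":0,"jaw":-1},{"tx":0,"ty":0,"tz":0,"ax":0,"ay":0,"az":0,"jaw":-1},{"tx":0,"ty":0,"tz":0,"ax":0,"ay":0,"az":0,"jaw":-1}]'
python3 - <<'E'
from h import *
import cv2
from workcell import optics
full(.572,-.003,.138,15.3)
x,y=275,180
im=optics.camera("side")["color"][:,:,::-1]
c=cv2.resize(im[y:y+100,x:x+110],None,fx=6,fy=6,interpolation=cv2.INTER_CUBIC);cv2.imwrite("pics/end.png",cv2.convertScaleAbs(c,alpha=1.8))
E
```

```text
time: 28.05
ee_pos: [0.5723, -0.0055, 0.1413]
tcp_rot: [180.0, -0.1, 15.0]
wrist_force: [-0.4, 0.3, -2.1]
opening: 0.0272
grasp_force: 49.8
q [ -0.5   7.1   2.4  85.2  -0.  164.4] p [ 0.5723 -0.0055  0.1413] rpy [ 1.7996e+02 -6.0000e-02  1.5020e+01]
rotvec [ 0.04 -0.06 -0.28] shift now [ 0.0004 -0.0025  0.0033] shift after [ 0.0004 -0.0025  0.0033]
```

View pics/end.png

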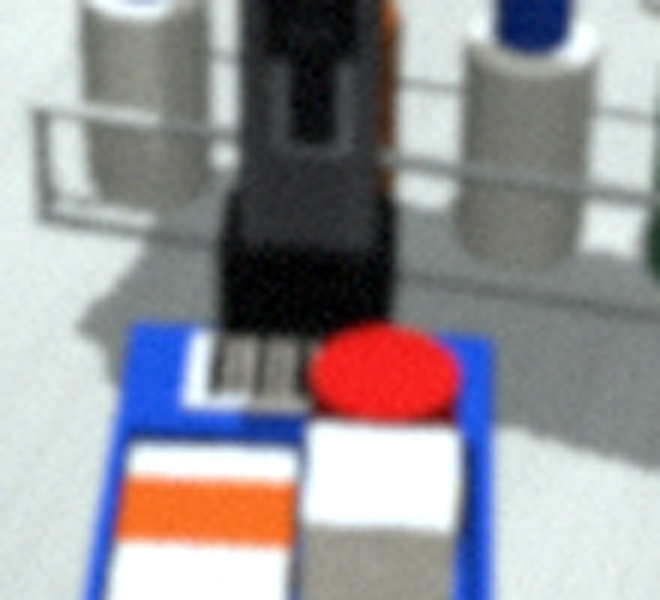

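Jar and carton stand upright side by side. The reader hangs upright with its nose's lower front edge at about (222–388, 325) in the crop, above the label. I'll check that against the label position.

```bash
python3 -c "
from h import *
a=np.radians(15.2);x=np.array([np.cos(a),np.sin(a)]);y=np.array([-x[1],x[0]]);o=np.array([.5496,.0771])
for p,z in (([(275+222/6,180+325/6),(275+388/6,180+328/6)],.069),([(275+185/6,180+330/6),(275+180/6,180+405/6)],.046)): print(((P('side',p,z)-o)@np.c_[x,y]).round(4))"
```

```text
[[ 0.0273 -0.0744]
 [-0.0242 -0.0764]]
[[ 0.0417 -0.1008]
 [ 0.0398 -0.0624]]
```

```bash
python3 -c "
import cv2
im=cv2.imread('pics/end.png')
for c in (230,250,270,290,305): print(c,[(r,int(im[r,c].max())) for r in range(300,420,6)])
print([(c,int(im[300,c].max())) for c in range(200,420,6)])
print([(r,int(im[r,200].max())) for r in range(310,425,6)])
from h import *
a=np.radians(15.2);x=np.array([np.cos(a),np.sin(a)]);y=np.array([-x[1],x[0]])
s=np.array([.5723,-.0055])
def proj(p):
    q=E['side'][:,:3].T@(np.array(p)-E['side'][:,3]);f,cx,cy=K['side'];return np.array([(f*q[0]/q[2]+cx-275)*6,(f*q[1]/q[2]+cy-180)*6]).round()
for X in(-27,27):
  for z in(.069,.103): print(X,z,proj([*(s+X/1e3*x+.019*y),z]))
"
```

```text
230 [(300, 13), (306, 18), (312, 20), (318, 16), (324, 13), (330, 32), (336, 72), (342, 104), (348, 124), (354, 130), (360, 133), (366, 137), (372, 133), (378, 126), (384, 130), (390, 160), (396, 207), (402, 230), (408, 227), (414, 220)]
250 [(300, 13), (306, 7), (312, 7), (318, 11), (324, 9), (330, 27), (336, 76), (342, 121), (348, 142), (354, 149), (360, 149), (366, 142), (372, 135), (378, 131), (384, 126), (390, 137), (396, 160), (402, 164), (408, 155), (414, 144)]
270 [(300, 2), (306, 0), (312, 4), (318, 7), (324, 4), (330, 20), (336, 52), (342, 85), (348, 106), (354, 115), (360, 115), (366, 122), (372, 122), (378, 115), (384, 117), (390, 126), (396, 144), (402, 160), (408, 151), (414, 142)]
290 [(300, 4), (306, 2), (312, 4), (318, 7), (324, 9), (330, 23), (336, 56), (342, 90), (348, 124), (354, 137), (360, 130), (366, 124), (372, 121), (378, 115), (384, 112), (390, 121), (396, 140), (402, 157), (408, 157), (414, 148)]
305 [(300, 5), (306, 2), (312, 2), (318, 4), (324, 11), (330, 18), (336, 31), (342, 54), (348, 70), (354, 76), (360, 79), (366, 85), (372, 85), (378, 83), (384, 74), (390, 70), (396, 86), (402, 115), (408, 121), (414, 122)]
[(200, 135), (206, 130), (212, 110), (218, 76), (224, 38), (230, 13), (236, 7), (242, 7), (248, 11), (254, 11), (260, 11), (266, 5), (272, 2), (278, 4), (284, 9), (290, 4), (296, 9), (302, 5), (308, 5), (314, 4), (320, 2), (326, 7), (332, 2), (338, 11), (344, 5), (350, 5), (356, 4), (362, 7), (368, 14), (374, 5), (380, 14), (386, 25), (392, 61), (398, 101), (404, 122), (410, 130), (416, 130)]
[(310, 131), (316, 133), (322, 149), (328, 191), (334, 236), (340, 255), (346, 255), (352, 255), (358, 255), (364, 255), (370, 255), (376, 255), (382, 255), (388, 254), (394, 254), (400, 252), (406, 238), (412, 221), (418, 223), (424, 211)]
-27 0.069 [395. 348.]
-27 0.103 [398. 258.]
27 0.069 [220. 340.]
27 0.103 [219. 251.]
```

```bash
python3 -m handwheel '[{"tx":0.0005,"ty":-0.0018,"tz":0.0015,"ax":0,"ay":0,"az":-0.2,"jaw":-1},{"tx":0,"ty":-0.0017,"tz":0.0015,"ax":0,"ay":0,"az":0,"jaw":-1},{"tx":0,"ty":0,"tz":0,"ax":0,"ay":0,"az":0,"jaw":-1},{"tx":0,"ty":0,"tz":0,"ax":0,"ay":0,"az":0,"jaw":-1},{"tx":0,"ty":0,"tz":0,"ax":0,"ay":0,"az":0,"jaw":-1},{"tx":0,"ty":0,"tz":0,"ax":0,"ay":0,"az":0,"jaw":-1},{"tx":0,"ty":0,"tz":0,"ax":0,"ay":0,"az":0,"jaw":-1},{"tx":0,"ty":0,"tz":0,"ax":0,"ay":0,"az":0,"jaw":-1},{"tx":0,"ty":0,"tz":0,"ax":0,"ay":0,"az":0,"jaw":-1},{"tx":0,"ty":0,"tz":0,"ax":0,"ay":0,"az":0,"jaw":-1}]'
```

```text
time: 29.35
ee_pos: [0.5715, -0.002, 0.1375]
tcp_rot: [180.0, 0.0, 15.2]
wrist_force: [-0.6, 0.4, -1.7]
opening: 0.0277
grasp_force: 49.8
```

```bash
python3 -c "
from workcell import workorder
print(workorder.job_done())"
```

```text
the job is handed in; nothing more can be done
None
```

The job is handed in at about 29 s: the jar and carton stand upright side by side in the tote gap, and the gripper is holding the code reader about 2 cm above the label's centre; its last few-millimetre adjustment was checked by arm readings only.

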